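Flip the cutlery caddy open for the meal line

TASK

Open the cutlery caddy with the blue pad for the meal line: push its lid up from under the front lip with a fingertip and tip it right over, so that it lies back on its stop and stays open by itself. Do not pinch the lip between the fingers, and do not lift or shove the caddy. Leave the green caddy shut and everything else standing where it is.

Things in the scene. Friction and masses are not known exactly. Their poses are not given: they have to be found in the camera images.
- blue_caddy: Stainless steel cutlery caddy whose lid has a blue pad and whose front has a blue label. Box 120 (x, depth) x 170 (y, width) x 90 mm high, loose on the table, about 2.6 kg with the spoons in it. Origin: centre of its underside; its own -x axis is the front, the side with the lid's lip, roughly towards the robot; z up.
- blue_hinge (a point): Middle of the blue lid's hinge line, on the caddy's far upper edge: 60 mm along the caddy's own +x from its centre, 90.5 mm up. Does not move with the lid; axes as the caddy's, the hinge line is its y axis.
- blue_lid (a joint): Angle of the blue caddy's lid, rad: 0 shut (level), grows as the front edge rises and goes back over the hinge; the stop is at 1.95. No spring and little friction: let go below about 1.53 it falls shut, beyond that it falls back onto the stop and stays there. The lid is a steel plate 4 mm thick, about 0.23 kg in all, hinge at the far (+x) edge. About 1.5 N upwards under the lip starts it.
- blue_lip: Thin steel lip of the blue caddy's lid, 32 mm (x) x 110 mm (y) x 4 mm, sticking out level beyond the caddy's front wall: its free edge is 152 mm from the hinge line and 92 mm in front of the caddy's centre, its underside 90.5 mm above the table when shut, with nothing below it. Origin: its centre, 136 mm from the hinge line and 2 mm above the hinge's height when shut. Turns with the lid.
- blue_pad: Blue ribbed plastic pad, 24 x 104 x 4 mm, lying on top of that lip. Origin: its centre, when shut 134 mm in front of the hinge line and 6 mm above the hinge's height. Turns with the lid.
- green_caddy: Stainless steel cutlery caddy whose lid has a green pad and whose front has a green label. Box 120 (x, depth) x 170 (y, width) x 90 mm high, loose on the table, about 2.6 kg with the spoons in it. Origin: centre of its underside; its own -x axis is the front, the side with the lid's lip, roughly towards the robot; z up.
- green_hinge (a point): Middle of the green lid's hinge line, on the caddy's far upper edge: 60 mm along the caddy's own +x from its centre, 90.5 mm up. Does not move with the lid; axes as the caddy's, the hinge line is its y axis.
- green_lid (a joint): Angle of the green caddy's lid, rad: 0 shut (level), grows as the front edge rises and goes back over the hinge; the stop is at 1.95. No spring and little friction: let go below about 1.53 it falls shut, beyond that it falls back onto the stop and stays there. The lid is a steel plate 4 mm thick, about 0.23 kg in all, hinge at the far (+x) edge. About 1.5 N upwards under the lip starts it.
- green_lip: Thin steel lip of the green caddy's lid, 32 mm (x) x 110 mm (y) x 4 mm, sticking out level beyond the caddy's front wall: its free edge is 152 mm from the hinge line and 92 mm in front of the caddy's centre, its underside 90.5 mm above the table when shut, with nothing below it. Origin: its centre, 136 mm from the hinge line and 2 mm above the hinge's height when shut. Turns with the lid.
- green_pad: Green ribbed plastic pad, 24 x 104 x 4 mm, lying on top of that lip. Origin: its centre, when shut 134 mm in front of the hinge line and 6 mm above the hinge's height. Turns with the lid.
- sauce_cup: Bystander: open steel cup, 56 mm across, 50 mm high, between the caddies. Origin: centre of its underside.
- mug: Bystander: white mug, 76 mm across, 80 mm high. Origin: centre of its underside.
- soap_bottle: Bystander: white bottle with a blue label, 64 mm across, 170 mm high. Origin: centre of its underside.
- soup_bowl: Bystander: steel bowl, 120 mm across, 50 mm high. Origin: centre of its underside.
- serving_spoon: Bystander: serving spoon lying flat, 220 mm long, black handle. Origin: underside, near its middle; x along it.
- spice_jar: Bystander: amber jar with a red cap, 56 mm across, 80 mm high, beyond the caddies. Origin: centre of its underside.

How it is judged:
By the outcome, as a careful person would: the job done as asked, in the order asked, and still so for the second after the job is handed in, with the robot touching nothing.
It also fails if it takes over 48 s, if anything falls off the work surface, if the arm or the gripper's body presses on something with over 40 N, if the wrist force passes 120 N, or if a joint passes its speed limit or range.

ROBOT

A 6-joint arm with a two-finger parallel gripper is mounted at the origin on the work surface. World frame = base frame: x ahead of the robot, y to its left, z up, the work surface at z = 0. Lengths are in m, angles in degrees, forces in N, time in s.
With the tool pointing down it reaches from about 0.35 to 0.875 m from the base axis. Payload 4.2 kg.
Tool frame: the origin (TCP) lies midway between the tips of the shut fingers; the grasp point (between the pads) lies env.grasp_offset behind it (env.grasp_offset is the distance from the TCP to the grasp point, in m); z points along the fingers, y is the line along which they close (so a half turn about z gives the same grasp; the last joint's range is limited). The gripper opens to 87 mm and grips with 3 to 60 N. Pads are 19 mm wide; open, the fingers measure 117 mm over their backs; the gripper's body (75 mm by 190 mm) begins 51 mm behind the grasp point.
Start: joints at [87.009, 22.042, 0.453, 0, -68.411, -14.817], TCP at [0.191, 0.595, 0.191] pointing down, gripper open.
Joint ranges: [-179.83, 179.83], [-69.29, 118.12], [-61.27, 80.66], [-181.25, 117.63], [-171.15, -9.14], [-177.46, 177.46]. Speed limits (degrees/s): [159.86, 159.86, 180, 180, 180, 180].

INTERFACE

Orientations are given as a 3x3 rotation matrix whose columns are the frame's x, y, z axes.
In Python, from workcell import telemetry, capture, camera_info, env gives the robot as it stands.
- The arm moves only by the tool servo_tool, never from a script. Its argument "series" is a list of rows, each a list of 3 entries, a list of its own where there are three numbers: the shift along the tool's x, y, z each as a share of 0.2 m, from -1 to 1, then the turn, a rotation vector about the tool's x, y, z each as a share of 30 degrees, from -1 to 1, then the opening, from 0 (shut) to 1 (fully open). A call has exactly 8 rows; each row is the pose to reach, as a shift and turn from the pose commanded when the call began, along the tool's axes at that moment; what a row does not reach only later rows make up. A row lasts 1/8 s, in which the tool goes at most 62.5 mm and 10.7 degrees, less where a joint would pass 70% of its speed; a pose out of reach is approached as far as the arm can. A call with a number of a shift or a turn outside -1 to 1 is refused whole. A call with a gripper value outside its range is refused whole. The fingers move at their own pace and stop on an object; the grip force is fixed at half the most. Time passes only in rows, so rows that repeat a pose let the fingers close, or fill a call up. It gives the time, the measured TCP pose, the force, the opening and the grip force at its end, in the units of the state.
- telemetry.get_state(): the state, without advancing time (a new reading comes with each control period).
- capture(name): name is "scene" or "top" or "wrist"; returns the picture (420x560x3 uint8, blue, green, red); there is no depth.
- camera_info(name): a dict with "fov_y" (degrees; the focal length in pixels is half the picture's height over the tangent of half this angle, whatever the lens; pixels are square), "cx", "cy" (the principal point, pixels), "cam_to_world" (4x4, takes a point from camera to world coordinates). Camera axes: x right, y down, z forward; pixel columns grow to the right and rows downward; lengths in m; the calibration is good to about 2 mm. The wrist camera is an equidistant fisheye: a pixel r from the principal point sees the ray r / f radians off the axis. A picture is of the moment at which its call begins: read the wrist's pose just before it. camera_info takes no time and is no camera call; for the wrist camera it gives the pose at the moment of the call.
- env.sign_off(): hands the job in; it is judged then, once.
The state is a dict: "time_s": time; "joint_positions": joint angles; "joint_velocities": joint speeds; "joint_efforts": joint torques, N m; "tcp_pos": TCP position; "eef_rot": TCP orientation; "force": force on the tool from outside, world axes, zero at the start; "moment": the same for the moment, N m; "finger_gap": finger opening in m; "grip_force": force on a finger pad.
Only numpy, scipy, OpenCV 4.12 (cv2) and the standard library are available. Lean on these libraries where they do the work, as an engineer would, in place of code of your own. Each camera call takes 0.05 s, during which the arm holds its last target. There are 200 camera calls.

## Working session

There is one attempt and no reset: what is moved stays moved. The work goes in short steps, Python scripts to look and compute and a tool call to move; the robot and the scene stay as the last step left them, time stands still between calls to the robot, and variables do not carry over. Pictures are saved under pics/ and viewed, at most 10 in all, crops included, and the job is handed in when it is done.

Besides the shell and the picture viewer there is one more tool, called by a JSON object that holds its "op" and its "data". servo_tool: Moves the arm, as the interface text tells. Its arguments: {"type":"object","properties":{"series":{"type":"array","items":{"type":"array"}}},"required":["series"]}

```bash
mkdir -p pics; ls; python3 - <<'E'
from workcell import telemetry, capture, camera_info, env
import cv2, numpy as np
s=telemetry.get_state(); print(s['time_s'],s['tcp_pos'],np.round(s['eef_rot'],3).tolist(),env.grasp_offset,s['finger_gap'])
a=capture('scene');b=capture('top')
cv2.imwrite('pics/s0.png',a);cv2.imwrite('pics/t0.png',b)
for n in('scene','top'):
  i=camera_info(n);print(n,i['fov_y'],i['cx'],i['cy'],np.round(i['cam_to_world'],3).tolist())
E
```

```text
pics
0.0 [0.19091329 0.5944138  0.19025605] [[0.952, -0.306, -0.001], [-0.306, -0.952, -0.002], [0.0, 0.002, -1.0]] 0.0187 0.08690350754959948
scene 50.50645527209336 281.3797789222026 215.71554006307332 [[0.052, 0.573, -0.818, 1.59], [0.998, -0.047, 0.031, -0.051], [-0.021, -0.818, -0.574, 0.759], [0.0, 0.0, 0.0, 1.0]]
top 53.02439215450417 276.3361031813001 212.31821028063558 [[-0.022, -0.998, 0.063, 0.53], [-1.0, 0.022, -0.003, -0.001], [0.001, -0.063, -0.998, 1.283], [0.0, 0.0, 0.0, 1.0]]
```

View pics/s0.png

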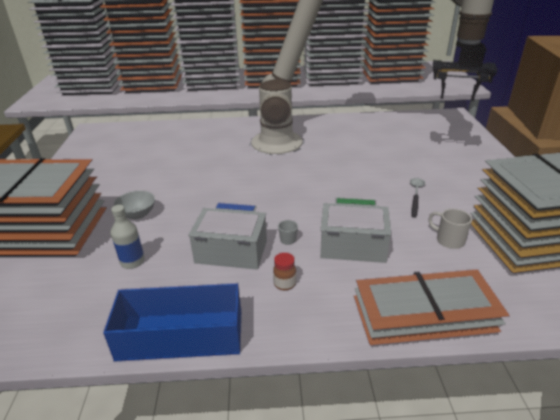

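View pics/t0.png

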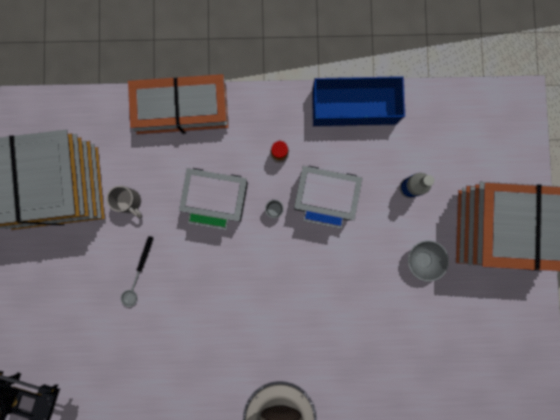

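The scene view looks back at the robot. The blue caddy is at about (230,235) and the green at (355,230). In the top view (up = +x, left = +y) the blue pad is near (323,218), the green pad near (208,221), the cup at (273,208), and the bottle near (415,185). Next I'll cast rays to the pad.

```bash
cat > h.py <<'E'
from workcell import telemetry, capture, camera_info, env
import cv2, numpy as np
def ray(n,px,z):
    i=camera_info(n);f=210/np.tan(np.radians(i['fov_y']/2));T=np.array(i['cam_to_world'])
    px=np.atleast_2d(px).astype(float)
    d=np.c_[(px-[i['cx'],i['cy']])/f,np.ones(len(px))]@T[:3,:3].T
    return T[:3,3]+d*((z-T[2,3])/d[:,2])[:,None]
def pad(img,n,lo,hi,box,z):
    m=cv2.inRange(cv2.cvtColor(img,cv2.COLOR_BGR2HSV),lo,hi);k=np.zeros_like(m)
    x0,y0,x1,y1=box;k[y0:y1,x0:x1]=m[y0:y1,x0:x1]
    c=max(cv2.findContours(k,cv2.RETR_EXTERNAL,cv2.CHAIN_APPROX_NONE)[0],key=cv2.contourArea)
    P=ray(n,c[:,0],z)[:,:2]*1000
    return cv2.minAreaRect(P.astype(np.float32)),c[:,0].min(0),c[:,0].max(0)
E
python3 - <<'E'
from h import *
t=cv2.imread('pics/t0.png')
for nm,lo,hi,box in(('blue',(105,120,60),(130,255,255),(290,200,360,240)),('green',(45,80,30),(90,255,255),(180,200,240,240))):
    r,a,b=pad(t,'top',lo,hi,box,.0985);print(nm,r,a,b)
for nm,p,z in(('cup',(273,208),.05),('lidfar_l',(308,168),.0945),('lidfar_r',(361,175),.0945),('bowl',(428,260),.05),('bottle',(426,180),.17)):print(nm,ray('top',p,z).round(3))
s=cv2.imread('pics/s0.png')
r,a,b=pad(s,'scene',(105,120,60),(130,255,255),(205,195,270,215),.0985);print('scene',r,a,b)
E
```

```text
blue ((585.5293579101562, -135.40965270996094), (102.62284088134766, 22.465312957763672), 76.95153045654297) [305 211] [341 225]
green ((587.2001953125, 190.7104949951172), (102.59642028808594, 23.120769500732422), 79.29254913330078) [190 214] [225 226]
cup [[0.62  0.006 0.05 ]]
lidfar_l [[ 0.729 -0.097  0.095]]
lidfar_r [[ 0.706 -0.247  0.095]]
bowl [[ 0.459 -0.443  0.05 ]]
bottle [[ 0.677 -0.404  0.17 ]]
scene ((595.47802734375, -136.74264526367188), (94.1205825805664, 15.414026260375977), 77.49116516113281) [218 204] [252 209]
```

The blue pad is at (0.586,-0.135) with the caddy yaw about -13°. That puts the lip edge at (0.568,-0.131) and the hinge at (0.717,-0.165). I'll shut the fingers and travel high across to the front of the blue caddy.

{"op": "servo_tool", "data": {"series": [[[0.05,0.05,-0.1],[0,0,0],0],[[0.2,0.2,-0.25],[0,0,0],0],[[0.4,0.4,-0.4],[0,0,0],0],[[0.6,0.6,-0.45],[0,0,0],0],[[0.75,0.75,-0.45],[0,0,0],0],[[0.9,0.9,-0.45],[0,0,0],0],[[1,1,-0.45],[0,0,0],0],[[1,1,-0.45],[0,0,0],0]]}}

```text
time_s: 1.1
tcp_pos: [0.3211, 0.3416, 0.2831]
eef_rot: [[0.951, -0.308, 0.001], [-0.308, -0.951, 0.002], [0.001, -0.003, -1.0]]
force: [1.0, 0.0, 0.7]
finger_gap: 0.0151
grip_force: 0.0
```

{"op": "servo_tool", "data": {"series": [[[0.05,0.08,0],[0,0,0],0],[[0.15,0.25,0],[0,0,0],0],[[0.28,0.42,0],[0,0,0],0],[[0.42,0.6,0],[0,0,0],0],[[0.55,0.78,0],[0,0,0],0],[[0.64,0.9,0],[0,0,0],0],[[0.7,1,0],[0,0,0],0],[[0.7,1,0],[0,0,0],0]]}}

```text
time_s: 2.1
tcp_pos: [0.3924, 0.1092, 0.2816]
eef_rot: [[0.951, -0.308, 0.0], [-0.308, -0.951, 0.0], [0.0, -0.0, -1.0]]
force: [0.2, 0.8, 0.5]
finger_gap: 0.0005
grip_force: 0.0
```

{"op": "servo_tool", "data": {"series": [[[0.05,0.08,0],[0,0.1,0],0],[[0.15,0.25,0],[0,0.3,0],0],[[0.28,0.42,0],[0,0.5,0],0],[[0.42,0.6,0],[0,0.7,0],0],[[0.55,0.75,0],[0,0.9,0],0],[[0.64,0.88,0],[0,1,0],0],[[0.7,0.95,0],[0,1,0],0],[[0.7,0.95,0],[0,1,0],0]]}}

```text
time_s: 3.1
tcp_pos: [0.4679, -0.1136, 0.2815]
eef_rot: [[0.824, -0.307, 0.476], [-0.266, -0.952, -0.153], [0.5, -0.0, -0.866]]
force: [0.4, 0.3, 0.3]
finger_gap: 0.0004
grip_force: 0.0
```

{"op": "servo_tool", "data": {"series": [[[0,0,0],[0,0.2,0],0],[[0,0,0],[0,0.4,0],0],[[0,0,0],[0,0.6,0],0],[[0,0,0],[0,0.8,0],0],[[0,0,0],[0,1,0],0],[[0,0,0],[0,1,0],0],[[0,0,0],[0,1,0],0],[[0,0,0],[0,1,0],0]]}}

```text
time_s: 4.1
tcp_pos: [0.4716, -0.0697, 0.3432]
eef_rot: [[0.529, -0.346, 0.775], [-0.168, -0.938, -0.303], [0.832, 0.03, -0.554]]
force: [-0.1, 0.1, -0.0]
finger_gap: 0.0003
grip_force: 0.0
```

```bash
python3 - <<'E'
from h import *
s=telemetry.get_state();print(np.round(s['joint_positions'],1))
cv2.imwrite('pics/w1.png',capture('wrist'));i=camera_info('wrist');print(i['fov_y'],i['cx'],i['cy'],np.round(i['cam_to_world'],3).tolist())
E
```

```text
[-11.6 -22.9 -61.2 117.6  -9.2 -31.3]
65.70646984690485 277.3550815079518 209.48239855674385 [[-0.346, -0.718, 0.605, 0.361], [-0.938, 0.244, -0.247, -0.023], [0.029, -0.652, -0.757, 0.513], [0.0, 0.0, 0.0, 1.0]]
```

View pics/w1.png

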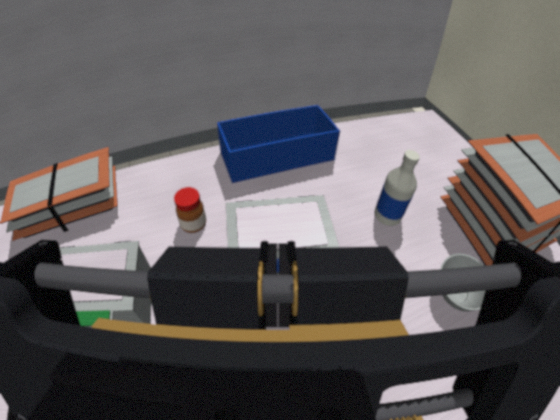

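The wrist picture shows the blue lid top near (280,220) and the bottle at (397,190). The arm stopped on joint limits (j3 -61, j5 -9), so a 30° pitch is out of reach here. I'll return to about 60° pitch, which works for hooking under the lip.

```bash
cat >> h.py <<'E'
from scipy.spatial.transform import Rotation as R
U=np.array([.974,-.225,0]); PAD=np.array([.5855,-.1354,0]); EDGE=PAD-.018*U; HINGE=PAD+.134*U
def orient(pitch,yaw=-13):
    p,y=np.radians([pitch,yaw]);z=np.array([np.cos(p)*np.cos(y),np.cos(p)*np.sin(y),-np.sin(p)])
    yy=np.array([np.sin(y),-np.cos(y),0]);return np.c_[np.cross(yy,z),yy,z]
def go(pos,pitch,yaw=-13):
    s=telemetry.get_state();E=np.array(s['eef_rot'])
    d=E.T@(np.array(pos)-s['tcp_pos'])/.2
    r=np.degrees(R.from_matrix(E.T@orient(pitch,yaw)).as_rotvec())/30
    print('at',np.round(s['tcp_pos'],4),'j',np.round(s['joint_positions'],1),'F',np.round(s['force'],1),'-> shift',d.round(3),'turn',r.round(3))
E
python3 -c "
from h import *
go([.48,-.11,.25],60)"
```

```text
at [ 0.4717 -0.0696  0.343 ] j [-11.6 -22.8 -61.2 117.6  -9.2 -31.4] F [-0.   1.4 -0.4] -> shift [-0.331  0.161  0.351] turn [ 0.208 -0.871 -0.138]
```

{"op": "servo_tool", "data": {"series": [[[-0.05,0.02,0.05],[0.03,-0.14,-0.02],0],[[-0.1,0.05,0.1],[0.06,-0.27,-0.04],0],[[-0.15,0.08,0.16],[0.1,-0.42,-0.07],0],[[-0.22,0.11,0.24],[0.14,-0.6,-0.1],0],[[-0.33,0.16,0.35],[0.21,-0.87,-0.14],0],[[-0.33,0.16,0.35],[0.21,-0.87,-0.14],0],[[-0.33,0.16,0.35],[0.21,-0.87,-0.14],0],[[-0.33,0.16,0.35],[0.21,-0.87,-0.14],0]]}}

```text
time_s: 5.15
tcp_pos: [0.4807, -0.1099, 0.2499]
eef_rot: [[0.844, -0.224, 0.487], [-0.194, -0.974, -0.112], [0.5, 0.0, -0.866]]
force: [0.6, -0.7, 1.4]
finger_gap: 0.0005
grip_force: 0.0
```

```bash
python3 -c "
from h import *
go([.48,-.11,.25],60); go(EDGE-.06*U+[0,0,.06],60)"
```

```text
at [ 0.4807 -0.1099  0.2499] j [ 13.7 -10.2 -43.4  25.  -32.   44.9] F [ 0.6 -0.7  1.4] -> shift [-0.003  0.001 -0.002] turn [-0.     0.     0.001]
at [ 0.4807 -0.1099  0.2499] j [ 13.7 -10.2 -43.4  25.  -32.   44.9] F [ 0.6 -0.7  1.4] -> shift [-0.345  0.006  0.897] turn [-0.     0.     0.001]
```

{"op": "servo_tool", "data": {"series": [[[-0.03,0,0.08],[0,0,0],0],[[-0.1,0,0.25],[0,0,0],0],[[-0.17,0,0.45],[0,0,0],0],[[-0.25,0,0.65],[0,0,0],0],[[-0.31,0,0.8],[0,0,0],0],[[-0.345,0.005,0.9],[0,0,0],0],[[-0.345,0.005,0.9],[0,0.1,0],0],[[-0.345,0.005,0.9],[0,0.2,0],0]]}}

```text
time_s: 6.15
tcp_pos: [0.4838, -0.095, 0.1575]
eef_rot: [[0.839, -0.244, 0.486], [-0.197, -0.969, -0.146], [0.507, 0.027, -0.862]]
force: [-0.7, 0.8, 0.3]
finger_gap: 0.0005
grip_force: 0.0
```

```bash
python3 - <<'E'
from h import *
go(EDGE-.06*U+[0,0,.06],50); go(EDGE-.06*U+[0,0,.06],54)
cv2.imwrite('pics/w2.png',capture('wrist'));cv2.imwrite('pics/s2.png',capture('scene')[120:320,130:400].repeat(2,0).repeat(2,1))
E
```

```text
at [ 0.4838 -0.095   0.1575] j [  0.7  -3.5 -61.3  71.9  -9.2   6.2] F [-0.7  0.8  0.3] -> shift [-0.116  0.067  0.5  ] turn [ 0.063  0.319 -0.001]
at [ 0.4838 -0.095   0.1575] j [  0.7  -3.5 -61.3  71.9  -9.2   6.2] F [-0.7  0.8  0.3] -> shift [-0.116  0.067  0.5  ] turn [ 0.063  0.185 -0.003]
```

View pics/w2.png

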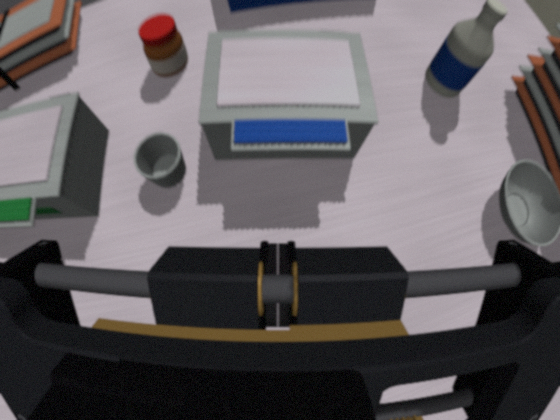

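View pics/s2.png

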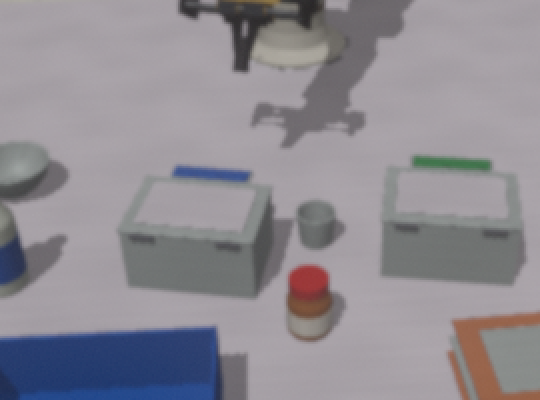

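The wrist picture shows the blue lid and lip edge-on ahead: pad at (290,132), cup (160,158), bowl (530,195). The joints are limited here too, because the forearm is steep when low and close. I'll fit the arm's geometry from the logged poses to choose a feasible wrist configuration.

```bash
cat > kin.py <<'E'
from h import *
import itertools
D=[([87.009,22.042,.453,0,-68.411,-14.817],[.19091,.59441,.19026],[[.952,-.306,-.001],[-.306,-.952,-.002],[0,.002,-1]]),
([-11.6,-22.85,-61.2,117.6,-9.2,-31.35],[.4717,-.0697,.3431],[[.529,-.346,.775],[-.168,-.938,-.303],[.832,.03,-.554]]),
([13.7,-10.2,-43.4,25,-32,44.9],[.4807,-.1099,.2499],[[.844,-.224,.487],[-.194,-.974,-.112],[.5,0,-.866]]),
([.7,-3.5,-61.3,71.9,-9.2,6.2],[.4838,-.095,.1575],[[.839,-.244,.486],[-.197,-.969,-.146],[.507,.027,-.862]])]
a=lambda ax,t:R.from_euler(ax,t,degrees=True).as_matrix()
def chain(j,s4,s6):
    A=a('z',j[0]);B=A@a('y',j[1]);C=B@a('y',-j[2]);E=C@a('x',s4*j[3]);F=E@a('y',-j[4]);G=F@a('x',s6*j[5]);return A,B,C,E,F,G
def fit():
    best=None
    for s4,s6 in itertools.product((1,-1),(1,-1)):
        M=[chain(j,s4,s6)[5].T@np.array(r) for j,p,r in D]
        m=R.from_matrix(M).mean();e=max(np.degrees((R.from_matrix(x)*m.inv()).magnitude()) for x in M)
        if best is None or e<best[0]:best=(e,s4,s6,m.as_matrix())
    return best
if __name__=='__main__':
    e,s4,s6,K=fit();print(e,s4,s6,K.round(2).tolist())
    rows=[];y=[]
    for j,p,r in D:
        A,B,C,E,F,G=chain(j,s4,s6)
        rows.append(np.c_[A,B[:,[2]],C[:,[0,2]],F[:,[0]]]);y+=list(p)
    X=np.vstack(rows);c,_,rk,sv=np.linalg.lstsq(X,y,rcond=None);print(c.round(4),rk,sv.round(2),(X@c-y).round(4))
E
python3 kin.py
```

```text
0.09972292308815091 -1 -1 [[-0.0, -0.0, 1.0], [-1.0, -0.0, -0.0], [0.0, -1.0, -0.0]]
[ 0.1384 -0.0593  0.0872  0.5995  0.2267  0.0695  0.42  ] 7 [3.86 2.86 2.01 0.78 0.37 0.23 0.19] [-0.1004  0.0015  0.0138 -0.0342 -0.1414 -0.0225 -0.0095  0.0669 -0.0025
  0.0024 -0.0222  0.0113]
```

```bash
cat >> kin.py <<'E'
    rows=[]
    for j,p,r in D:
        A,B,C,E,F,G=chain(j,s4,s6)
        rows.append(np.c_[A[:,[0,2]],B[:,[2]],C[:,[0,2]],E[:,[1]],F[:,[0]]])
    X=np.vstack(rows);c,_,rk,sv=np.linalg.lstsq(X,y,rcond=None);print(c.round(4),rk,sv.round(2),(X@c-y).round(4))
E
python3 kin.py
```

```text
0.09972292308815091 -1 -1 [[-0.0, -0.0, 1.0], [-1.0, -0.0, -0.0], [0.0, -1.0, -0.0]]
[ 0.1384 -0.0593  0.0872  0.5995  0.2267  0.0695  0.42  ] 7 [3.86 2.86 2.01 0.78 0.37 0.23 0.19] [-0.1004  0.0015  0.0138 -0.0342 -0.1414 -0.0225 -0.0095  0.0669 -0.0025
  0.0024 -0.0222  0.0113]
[ 0.0014  0.1596  0.5643  0.42   -0.     -0.1599  0.3374] 7 [3.9  3.08 1.61 0.68 0.36 0.25 0.2 ] [ 0.0003  0.0001  0.0004  0.0001 -0.0003  0.     -0.0004  0.     -0.0006
  0.0001 -0.0001  0.0002]
```

The kinematic fit is sub-millimetre. Next I'll search for feasible tool directions under the lip and along the lid's arc.

```bash
cat > ik.py <<'E'
from h import *
from kin import chain,fit
from scipy.optimize import least_squares
_,s4,s6,K=fit();K=K.round()
LO=np.array([-179,-69,-60.5,-180,-170,-176]);HI=np.array([179,118,80,116.5,-10,176])
def fk(j):
    A,B,C,E,F,G=chain(j,s4,s6)
    el=np.array([0,0,.16])+.564*B[:,2];w0=el+.42*C[:,0];w=w0-.16*E[:,1]
    return w+.3375*F[:,0],G@K,el,w0,w
def ik(pos,Rt,j0):
    f=lambda j:np.r_[(fk(j)[0]-pos)*5,R.from_matrix(Rt.T@fk(j)[1]).as_rotvec()]
    s=least_squares(f,np.clip(j0,LO+.1,HI-.1),bounds=(LO,HI),x_scale=30,max_nfev=60);return s.x,np.linalg.norm(s.fun)
def fingdir(az,pitch,roll):return orient(pitch,az)@R.from_euler('z',roll,degrees=True).as_matrix()
E
cat > s.py <<'E'
from ik import *
rng=np.random.default_rng(0)
P=EDGE+.012*U+[0,0,.062]; T=HINGE+[0,0,.22]
for az in(-13,17,47,77,-43,-73,-103):
  for pitch in(20,40,55):
    sol={}
    for roll in(0,180):
      for k in range(14):
        j,e=ik(P,fingdir(az,pitch,roll),rng.uniform(LO,HI)*[.3,.5,1,1,.6,1])
        if e<1e-3:
            key=tuple((j/8).round().astype(int))
            if key in sol:continue
            t,et=ik(T,fingdir(az,pitch,roll),j)
            _,_,el,w0,w=fk(j);sol[key]=1
            print(az,pitch,roll,j.round(),'w',w0.round(2),w.round(2),'top',t.round() if et<1e-3 else round(et,3))
E
time python3 s.py
```

```text
-13 20 0 [ -43.   41.  -56. -151.  -77.  -86.] w [ 0.23 -0.22  0.17] [ 0.27 -0.06  0.18] top [ -31.   17.  -28. -143.  -29. -117.]
-13 20 180 [ -43.   41.  -56. -151.  -77.   94.] w [ 0.23 -0.22  0.17] [ 0.27 -0.06  0.18] top [ -31.   17.  -28. -143.  -29.   63.]
-13 40 0 [ -33.   19.  -38. -135.  -21. -120.] w [ 0.35 -0.22  0.34] [ 0.33 -0.08  0.28] top 0.193
-13 40 180 [ -33.   19.  -38. -135.  -21.   60.] w [ 0.35 -0.22  0.34] [ 0.33 -0.08  0.28] top 0.193
17 20 0 [ -46.   35.  -31. -106.  -61. -115.] w [ 0.34 -0.36  0.24] [ 0.28 -0.23  0.18] top [ -32.   21.   -9.  -91.  -46. -157.]
17 20 180 [ -46.   35.  -31. -106.  -61.   65.] w [ 0.34 -0.36  0.24] [ 0.28 -0.23  0.18] top [-32.  21.  -9. -91. -46.  23.]
17 40 0 [ -29.   21.  -23.  -81.  -34. -157.] w [ 0.44 -0.24  0.39] [ 0.33 -0.21  0.28] top 0.18
17 40 180 [-29.  21. -23. -81. -34.  23.] w [ 0.44 -0.24  0.39] [ 0.33 -0.21  0.28] top [-16.  17.  -4. -48. -34. -25.]
17 55 0 [-10.  18. -23. -43. -23. 153.] w [ 0.49 -0.09  0.42] [ 0.39 -0.19  0.34] top [ -8.  19.  -1. -22. -40. 128.]
17 55 180 [-10.  18. -23. -43. -23. -27.] w [
[... 2233 characters left out ...]
82. -75.] w [0.5  0.22 0.14] [0.65 0.17 0.18] top [ 17.  47.   0.  55. -95. -53.]
-103 20 180 [ 24.  48. -24.  49. -82. 105.] w [0.5  0.22 0.14] [0.65 0.17 0.18] top [ 17.  47.   0.  55. -95. 127.]
-103 40 0 [ 21.  38. -25.  43. -68. -66.] w [0.5  0.19 0.23] [0.64 0.12 0.28] top [ 15.  40.   5.  43. -86. -44.]
-103 40 180 [ 21.  38. -25.  43. -68. 114.] w [0.5  0.19 0.23] [0.64 0.12 0.28] top [ 15.  40.   5.  43. -86. 136.]
-103 55 0 [ 17.  32. -24.  36. -58. -56.] w [0.51 0.16 0.29] [0.62 0.05 0.34] top [ 12.  37.   9.  32. -81. -35.]
-103 55 180 [ 17.  32. -24.  36. -58. 124.] w [0.51 0.16 0.29] [0.62 0.05 0.34] top [ 12.  37.   9.  32. -81. 145.]
real	0m11.520s
user	0m11.783s
sys	0m0.105s
```

```bash
python3 - <<'E'
from ik import *
go([.48,-.11,.25],60)
V=np.array([.225,.974,0]);P=EDGE+.014*U+.02*V+[0,0,.06]
O=fingdir(17,40,180);j,e=ik(P,O,[-29,21,-23,-81,-34,23]);print('P',P.round(3),j.round(1),e)
for d in(.05,.08):
    Q=P-d*np.array([np.cos(np.radians(17)),np.sin(np.radians(17)),0]);j,e=ik(Q,O,j);print('Q',d,Q.round(3),j.round(1),e)
    q,e=ik(Q+[0,0,.12],O,j);print('  up',q.round(1),e)
jc=np.array([13.7,-10.2,-43.4,25,-32,44.9])
for t in np.linspace(0,1,7):
    p,r,el,w0,w=fk(jc+t*(q-jc));print(p.round(3),'z',r[:,2].round(2),w.round(2))
E
```

```text
at [ 0.484  -0.0952  0.1592] j [  0.7  -3.6 -61.2  71.9  -9.2   6.2] F [-0.2 -0.6  0. ] -> shift [ 0.229  0.088 -0.389] turn [ 0.062 -0.021 -0.008]
P [ 0.586 -0.115  0.06 ] [-26.6  21.1 -23.8 -83.2 -32.1  23.4] 1.6166038333169556e-15
Q 0.05 [ 0.538 -0.13   0.06 ] [-32.1  19.2 -27.8 -83.  -35.7  28. ] 7.414505372253054e-16
  up [-22.4   4.8 -24.2 -60.4 -34.   -6.6] 5.821325603543462e-14
Q 0.08 [ 0.51  -0.138  0.06 ] [-35.6  18.2 -30.  -82.4 -37.9  30.4] 2.6311151466936395e-11
  up [-25.9   3.1 -26.  -61.  -36.6  -3.8] 3.515408010581665e-14
[ 0.479 -0.11   0.249] z [ 0.49 -0.11 -0.87] [ 0.31 -0.07  0.54]
[ 0.455 -0.136  0.214] z [ 0.43 -0.05 -0.9 ] [ 0.31 -0.12  0.52]
[ 0.437 -0.144  0.185] z [ 0.42  0.04 -0.91] [ 0.3  -0.16  0.49]
[ 0.432 -0.14   0.164] z [ 0.45  0.13 -0.89] [ 0.28 -0.18  0.46]
[ 0.442 -0.132  0.156] z [ 0.52  0.2  -0.83] [ 0.27 -0.2   0.44]
[ 0.469 -0.129  0.161] z [ 0.62  0.24 -0.75] [ 0.26 -0.21  0.41]
[ 0.51  -0.138  0.18 ] z [ 0.73  0.22 -0.64] [ 0.26 -0.21  0.4 ]
```

{"op": "servo_tool", "data": {"series": [[[0.04,0.02,-0.07],[0.01,0,0],0],[[0.1,0.04,-0.16],[0.03,-0.01,0],0],[[0.15,0.06,-0.26],[0.04,-0.02,0],0],[[0.2,0.08,-0.34],[0.06,-0.02,0],0],[[0.23,0.09,-0.39],[0.06,-0.02,0],0],[[0.23,0.09,-0.39],[0.06,-0.02,0],0],[[0.23,0.09,-0.39],[0.06,-0.02,0],0],[[0.23,0.09,-0.39],[0.06,-0.02,0],0]]}}

```text
time_s: 7.25
tcp_pos: [0.4798, -0.1108, 0.2476]
eef_rot: [[0.845, -0.23, 0.483], [-0.199, -0.973, -0.114], [0.496, 0.0, -0.868]]
force: [-0.2, 0.2, -0.1]
finger_gap: 0.0004
grip_force: 0.0
```

```bash
cat >> ik.py <<'E'
def plan(jt,n=24):
    s=telemetry.get_state();j0=np.array(s['joint_positions']);p0=np.array(s['tcp_pos']);E=np.array(s['eef_rot'])
    print('at',p0.round(4),'j',j0.round(1),'F',np.round(s['force'],1))
    for t in np.arange(1,n+1)/n:
        p,r=fk(j0+t*(np.array(jt)-j0))[:2]
        print(round(t,2),(E.T@(p-p0)/.2).round(2),(np.degrees(R.from_matrix(E.T@r).as_rotvec())/30).round(2))
E
python3 -c "
from ik import *
plan([-25.9,3.1,-26,-61,-36.6,-3.8])"
```

```text
at [ 0.4798 -0.1108  0.2476] j [ 13.6 -10.  -43.5  25.1 -32.   44.6] F [-0.2  0.2 -0.1]
0.04 [-0.05  0.05  0.03] [ 0.02 -0.04  0.22]
0.08 [-0.09  0.09  0.06] [ 0.03 -0.09  0.44]
0.12 [-0.13  0.13  0.08] [ 0.05 -0.13  0.65]
0.17 [-0.17  0.16  0.11] [ 0.06 -0.16  0.87]
0.21 [-0.21  0.18  0.13] [ 0.08 -0.2   1.09]
0.25 [-0.25  0.2   0.15] [ 0.1  -0.24  1.31]
0.29 [-0.28  0.21  0.17] [ 0.12 -0.28  1.52]
0.33 [-0.31  0.21  0.19] [ 0.14 -0.31  1.74]
0.38 [-0.34  0.22  0.21] [ 0.16 -0.34  1.96]
0.42 [-0.36  0.21  0.23] [ 0.19 -0.38  2.18]
0.46 [-0.37  0.21  0.25] [ 0.22 -0.41  2.39]
0.5 [-0.39  0.2   0.26] [ 0.24 -0.45  2.61]
0.54 [-0.39  0.19  0.28] [ 0.28 -0.48  2.82]
0.58 [-0.39  0.18  0.3 ] [ 0.31 -0.51  3.03]
0.62 [-0.38  0.16  0.31] [ 0.35 -0.54  3.25]
0.67 [-0.37  0.15  0.32] [ 0.39 -0.58  3.46]
0.71 [-0.35  0.13  0.33] [ 0.44 -0.61  3.67]
0.75 [-0.32  0.12  0.35] [ 0.49 -0.65  3.88]
0.79 [-0.28  0.11  0.35] [ 0.54 -0.68  4.08]
0.83 [-0.24  0.1   0.36] [ 0.6  -0.72  4.29]
0.88 [-0.2   0.09  0.37] [ 0.67 -0.76  4.49]
0.92 [-0.14  0.09  0.38] [ 0.74 -0.8   4.69]
0.96 [-0.08  0.09  0.38] [ 0.82 -0.85  4.88]
1.0 [-0.02  0.1   0.38] [ 0.9  -0.89  5.07]
```

```bash
cat >> ik.py <<'E'
def segs(js,sub=2):
    s=telemetry.get_state();j0=np.array(s['joint_positions'])
    print('at',np.round(s['tcp_pos'],4),'j',j0.round(1),'F',np.round(s['force'],1))
    for k,jt in enumerate(js):
        jt=np.array(jt);p0,E=fk(j0)[:2];print('seg',k,j0.round(0),p0.round(3))
        for t in np.arange(1,sub+1)/sub:
            p,r=fk(j0+t*(jt-j0))[:2]
            print('  ',(E.T@(p-p0)/.2).round(2),(np.degrees(R.from_matrix(E.T@r).as_rotvec())/30).round(2))
        j0=jt
E
python3 -c "
from ik import *
a=np.array(telemetry.get_state()['joint_positions']);b=np.array([-25.9,3.1,-26,-61,-36.6,-3.8])
segs([a+(b-a)*k/6 for k in range(1,7)])"
```

```text
at [ 0.4798 -0.1108  0.2476] j [ 13.6 -10.  -43.5  25.1 -32.   44.6] F [-0.2  0.2 -0.1]
seg 0 [ 14. -10. -43.  25. -32.  45.] [ 0.479 -0.111  0.247]
   [-0.08  0.09  0.06] [ 0.03 -0.09  0.44]
   [-0.16  0.15  0.11] [ 0.06 -0.16  0.87]
seg 1 [  7.  -8. -41.  11. -33.  37.] [ 0.454 -0.137  0.212]
   [-0.05  0.07  0.05] [ 0.04 -0.08  0.44]
   [-0.09  0.12  0.09] [ 0.08 -0.15  0.87]
seg 2 [  0.  -6. -38.  -4. -34.  28.] [ 0.436 -0.145  0.183]
   [-0.02  0.04  0.04] [ 0.05 -0.07  0.43]
   [-0.04  0.05  0.08] [ 0.11 -0.15  0.86]
seg 3 [ -6.  -3. -35. -18. -34.  20.] [ 0.431 -0.14   0.163]
   [-0.02 -0.    0.04] [ 0.06 -0.08  0.43]
   [-0.03 -0.03  0.07] [ 0.13 -0.17  0.85]
seg 4 [-13.  -1. -32. -32. -35.  12.] [ 0.442 -0.132  0.155]
   [-0.03 -0.04  0.03] [ 0.07 -0.1   0.42]
   [-0.06 -0.11  0.05] [ 0.15 -0.22  0.82]
seg 5 [-19.   1. -29. -47. -36.   4.] [ 0.469 -0.129  0.16 ]
   [-0.07 -0.07  0.03] [ 0.07 -0.13  0.4 ]
   [-0.14 -0.18  0.04] [ 0.15 -0.27  0.8 ]
```

{"op": "servo_tool", "data": {"series": [[[-0.02,0.02,0.02],[0.01,-0.02,0.1],0],[[-0.04,0.05,0.03],[0.02,-0.05,0.25],0],[[-0.07,0.08,0.05],[0.03,-0.08,0.4],0],[[-0.1,0.1,0.07],[0.04,-0.11,0.55],0],[[-0.13,0.12,0.09],[0.05,-0.14,0.7],0],[[-0.16,0.15,0.11],[0.06,-0.16,0.87],0],[[-0.16,0.15,0.11],[0.06,-0.16,0.87],0],[[-0.16,0.15,0.11],[0.06,-0.16,0.87],0]]}}

```text
time_s: 8.25
tcp_pos: [0.4574, -0.1361, 0.2137]
eef_rot: [[0.697, -0.572, 0.432], [-0.614, -0.787, -0.051], [0.369, -0.229, -0.901]]
force: [0.5, -0.7, 0.5]
finger_gap: 0.0005
grip_force: 0.0
```

{"op": "servo_tool", "data": {"series": [[[-0.01,0.02,0.01],[0.01,-0.02,0.1],0],[[-0.03,0.04,0.03],[0.02,-0.04,0.25],0],[[-0.05,0.06,0.05],[0.04,-0.07,0.4],0],[[-0.06,0.08,0.06],[0.05,-0.1,0.55],0],[[-0.08,0.1,0.08],[0.06,-0.12,0.7],0],[[-0.09,0.12,0.09],[0.08,-0.15,0.87],0],[[-0.09,0.12,0.09],[0.08,-0.15,0.87],0],[[-0.09,0.12,0.09],[0.08,-0.15,0.87],0]]}}

```text
time_s: 9.25
tcp_pos: [0.4388, -0.1448, 0.1854]
eef_rot: [[0.411, -0.811, 0.417], [-0.899, -0.437, 0.035], [0.154, -0.389, -0.908]]
force: [-0.3, 0.7, -0.2]
finger_gap: 0.0006
grip_force: 0.0
```

{"op": "servo_tool", "data": {"series": [[[0,0.01,0.01],[0.01,-0.02,0.1],0],[[-0.01,0.02,0.02],[0.03,-0.04,0.25],0],[[-0.02,0.04,0.04],[0.05,-0.07,0.4],0],[[-0.02,0.04,0.05],[0.07,-0.09,0.55],0],[[-0.03,0.05,0.06],[0.09,-0.12,0.7],0],[[-0.04,0.05,0.08],[0.11,-0.15,0.86],0],[[-0.04,0.05,0.08],[0.11,-0.15,0.86],0],[[-0.04,0.05,0.08],[0.11,-0.15,0.86],0]]}}

```text
time_s: 10.25
tcp_pos: [0.4341, -0.1415, 0.1658]
eef_rot: [[0.054, -0.892, 0.449], [-0.992, 0.002, 0.124], [-0.111, -0.452, -0.885]]
force: [0.4, -0.7, 0.1]
finger_gap: 0.0006
grip_force: 0.0
```

```bash
python3 -c "
from ik import *
a=np.array(telemetry.get_state()['joint_positions']);b=np.array([-25.9,3.1,-26,-61,-36.6,-3.8])
segs([a+(b-a)*k/3 for k in range(1,4)])"
```

```text
at [ 0.4341 -0.1415  0.1658] j [ -6.1  -3.6 -34.7 -17.7 -34.1  20.2] F [ 0.4 -0.7  0.1]
seg 0 [ -6.  -4. -35. -18. -34.  20.] [ 0.433 -0.142  0.165]
   [-0.02  0.    0.04] [ 0.06 -0.08  0.43]
   [-0.03 -0.02  0.07] [ 0.13 -0.17  0.85]
seg 1 [-13.  -1. -32. -32. -35.  12.] [ 0.443 -0.133  0.156]
   [-0.03 -0.04  0.03] [ 0.07 -0.1   0.42]
   [-0.06 -0.11  0.05] [ 0.14 -0.22  0.83]
seg 2 [-19.   1. -29. -47. -36.   4.] [ 0.469 -0.129  0.161]
   [-0.07 -0.07  0.03] [ 0.07 -0.13  0.4 ]
   [-0.14 -0.17  0.04] [ 0.14 -0.27  0.8 ]
```

{"op": "servo_tool", "data": {"series": [[[0,0,0.01],[0.01,-0.02,0.1],0],[[-0.01,0,0.02],[0.03,-0.04,0.25],0],[[-0.02,0,0.04],[0.06,-0.07,0.4],0],[[-0.02,0,0.05],[0.08,-0.1,0.55],0],[[-0.03,-0.01,0.06],[0.1,-0.13,0.7],0],[[-0.03,-0.02,0.07],[0.13,-0.17,0.85],0],[[-0.03,-0.02,0.07],[0.13,-0.17,0.85],0],[[-0.03,-0.02,0.07],[0.13,-0.17,0.85],0]]}}

```text
time_s: 11.25
tcp_pos: [0.4436, -0.1338, 0.1558]
eef_rot: [[-0.286, -0.806, 0.518], [-0.879, 0.436, 0.193], [-0.382, -0.4, -0.833]]
force: [0.1, -0.3, -0.2]
finger_gap: 0.0004
grip_force: 0.0
```

{"op": "servo_tool", "data": {"series": [[[-0.01,-0.01,0.01],[0.01,-0.02,0.1],0],[[-0.02,-0.02,0.02],[0.03,-0.06,0.25],0],[[-0.03,-0.04,0.03],[0.07,-0.1,0.4],0],[[-0.04,-0.06,0.04],[0.09,-0.14,0.55],0],[[-0.05,-0.08,0.04],[0.12,-0.18,0.7],0],[[-0.06,-0.11,0.05],[0.14,-0.22,0.83],0],[[-0.06,-0.11,0.05],[0.14,-0.22,0.83],0],[[-0.06,-0.11,0.05],[0.14,-0.22,0.83],0]]}}

```text
time_s: 12.25
tcp_pos: [0.4698, -0.1307, 0.1607]
eef_rot: [[-0.527, -0.584, 0.617], [-0.586, 0.776, 0.234], [-0.615, -0.238, -0.751]]
force: [0.1, 0.6, -0.7]
finger_gap: 0.0008
grip_force: 0.0
```

{"op": "servo_tool", "data": {"series": [[[-0.02,-0.02,0.01],[0.01,-0.03,0.1],0],[[-0.05,-0.05,0.02],[0.04,-0.08,0.25],0],[[-0.07,-0.07,0.03],[0.07,-0.13,0.4],0],[[-0.1,-0.11,0.03],[0.1,-0.18,0.55],0],[[-0.12,-0.15,0.04],[0.12,-0.23,0.7],0],[[-0.14,-0.17,0.04],[0.14,-0.27,0.8],0],[[-0.14,-0.17,0.04],[0.14,-0.27,0.8],0],[[-0.14,-0.17,0.04],[0.14,-0.27,0.8],0]]}}

```text
time_s: 13.25
tcp_pos: [0.5093, -0.1388, 0.1801]
eef_rot: [[-0.617, -0.29, 0.732], [-0.184, 0.957, 0.225], [-0.766, 0.004, -0.643]]
force: [0.2, 0.3, -1.6]
finger_gap: -0.0
grip_force: 0.0
```

```bash
cat >> ik.py <<'E'
V=np.array([.225,.974,0]);O=fingdir(17,40,180)
def cart(wps,pitch=40):
    """wps: list of (u,v,z): caddy-axes point relative to hinge foot; prints rows from the present pose"""
    s=telemetry.get_state();j=np.array(s['joint_positions']);p0=np.array(s['tcp_pos']);E=np.array(s['eef_rot']);d=p0-HINGE
    print('t',s['time_s'],'uvz',np.round([d@U,d@V,p0[2]],4),'j',j.round(1),'F',np.round(s['force'],1))
    for u,v,z in wps:
        O=fingdir(17,pitch,180);p=HINGE+u*U+v*V+[0,0,z];j,e=ik(p,O,j)
        print((u,v,z),(E.T@(p-p0)/.2).round(3),(np.degrees(R.from_matrix(E.T@O).as_rotvec())/30).round(2),j.round(0),round(e,4))
E
python3 -c "
from ik import *
cart([(-.21,-.02,.12),(-.21,-.02,.058),(-.17,0,.055),(-.138,.02,.055)])"
```

```text
t 13.25 uvz [-0.2074 -0.0205  0.1801] j [-26.1   3.  -26.1 -61.  -36.8  -3.9] F [ 0.2  0.3 -1.6]
(-0.21, -0.02, 0.12) [0.236 0.007 0.186] [ 0.   -0.   -0.01] [-31.  10. -28. -72. -37.  13.] 0.0
(-0.21, -0.02, 0.058) [0.474 0.006 0.385] [ 0.   -0.   -0.01] [-36.  18. -30. -83. -38.  31.] 0.0
(-0.17, 0, 0.055) [ 0.342 -0.007  0.566] [ 0.   -0.   -0.01] [-31.  20. -27. -84. -35.  28.] 0.0
(-0.138, 0.02, 0.055) [ 0.22 -0.    0.71] [ 0.   -0.   -0.01] [-27.  22. -24. -84. -32.  25.] 0.0
```

{"op": "servo_tool", "data": {"series": [[[0.05,0,0.04],[0,0,0],0],[[0.15,0,0.12],[0,0,0],0],[[0.27,0,0.22],[0,0,0],0],[[0.38,0,0.31],[0,0,0],0],[[0.47,0,0.385],[0,0,0],0],[[0.43,0,0.44],[0,0,0],0],[[0.385,0,0.5],[0,0,0],0],[[0.34,0,0.565],[0,0,0],0]]}}

```text
time_s: 14.25
tcp_pos: [0.5523, -0.1255, 0.0569]
eef_rot: [[-0.614, -0.291, 0.734], [-0.185, 0.957, 0.225], [-0.767, 0.002, -0.641]]
force: [-1.1, -0.5, -0.5]
finger_gap: 0.0008
grip_force: 0.0
```

```bash
python3 -c "
from ik import *
cart([(-.17,0,.055),(-.138,.02,.055)])
cv2.imwrite('pics/t3.png',cv2.resize(capture('top')[150:290,240:420],None,fx=4,fy=4))
cv2.imwrite('pics/s3.png',cv2.resize(capture('scene')[150:290,150:330],None,fx=4,fy=4))"
```

```text
t 14.25 uvz [-0.1685  0.0022  0.0569] j [-30.9  20.1 -27.  -84.1 -34.9  28. ] F [-1.1 -0.5 -0.5]
(-0.17, 0, 0.055) [ 0.015 -0.006 -0.003] [ 0.  0. -0.] [-31.  20. -27. -84. -35.  28.] 0.0
(-0.138, 0.02, 0.055) [-0.106  0.001  0.142] [ 0.  0. -0.] [-27.  22. -24. -84. -32.  25.] 0.0
```

View pics/t3.png

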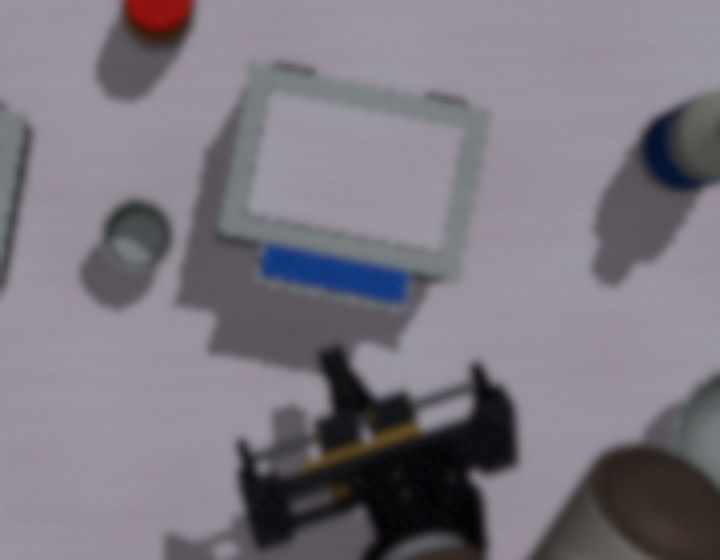

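```bash
python3 -c "
from ik import *
f=lambda x,y,z:ray('top',(240+x/4,150+y/4),z)[0]
for n,p in(('tip',f(332,350,.06)),('edgeL',f(260,284,.0945)),('edgeR',f(404,304,.0945)),('backL',f(255,62,.0945)),('backR',f(490,108,.0945))):
  d=p-HINGE;print(n,p.round(4),(d@U).round(4),(d@V).round(4))
print(pad(cv2.resize(cv2.imread('pics/t3.png'),None,fx=.25,fy=.25,interpolation=3),'top',(105,120,60),(130,255,255),(0,0,1,1),.0985) if 0 else '')"
```

```text
tip [ 0.5307 -0.1376  0.06  ] -0.1868 -0.0145
edgeL [ 0.5783 -0.0842  0.0945] -0.1525 0.0482
edgeR [ 0.562  -0.1855  0.0945] -0.1456 -0.0541
backL [ 0.7365 -0.0848  0.0945] 0.0018 0.0833
backR [ 0.6999 -0.251   0.0945] 0.0036 -0.0869
```

View pics/s3.png

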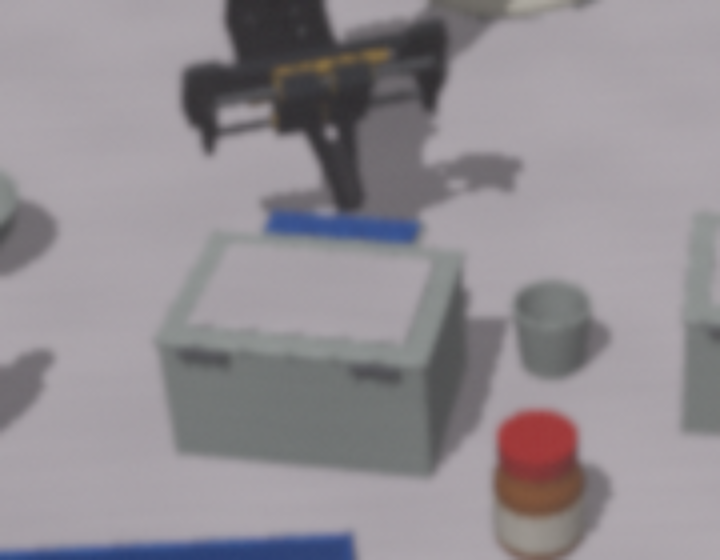

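The top crop shows the finger end at (332,350) with the lip edge about 50 px beyond. The scene crop shows the same end at (350,208), just behind the pad. I'll triangulate the tip and take in the finger length.

```bash
python3 -c "
from ik import *
A=[];b=[]
s=telemetry.get_state();print(np.round(s['tcp_pos'],4))
for n,px in(('top',(323,237.5)),('scene',(150+350/4,150+208/4))):
  p,q=ray(n,px,.1)[0],ray(n,px,.0)[0];d=(p-q)/np.linalg.norm(p-q);M=np.eye(3)-np.outer(d,d);A.append(M);b.append(M@p)
  i=camera_info(n);T=np.array(i['cam_to_world']);c=T[:3,:3].T@(np.array(s['tcp_pos'])-T[:3,3]);f=210/np.tan(np.radians(i['fov_y']/2));print(n,'tcp px',c[:2]/c[2]*f+[i['cx'],i['cy']],px)
x=np.linalg.lstsq(np.vstack(A),np.hstack(b),rcond=None)[0];print(x.round(4),np.round(np.array(s['eef_rot']).T@(x-s['tcp_pos']),4))"
```

```text
[ 0.5526 -0.125   0.0567]
top tcp px [318.33967709 230.06787563] (323, 237.5)
scene tcp px [240.75492352 210.21150801] (237.5, 202.0)
[ 0.5307 -0.135   0.0706] [ 0.0047 -0.0032 -0.0272]
```

```bash
python3 -c "
from ik import *
for n,P in(('scene',(.4838,-.095,.1575)),('scene',(.1909,.5944,.1903))):
  i=camera_info(n);T=np.array(i['cam_to_world']);c=T[:3,:3].T@(np.array(P)-T[:3,3]);f=210/np.tan(np.radians(i['fov_y']/2));print(n,c[:2]/c[2]*f+[i['cx'],i['cy']])
im=cv2.imread('pics/s2.png')[::2,::2];g=im.mean(2)
print(g[20:46,112:128].astype(int))
t=cv2.resize(cv2.imread('pics/t3.png'),(180,140),interpolation=3).mean(2)
print(t[74:96,70:96].astype(int))"
```

```text
scene [249.38471524 166.2915016 ]
scene [455.21919327 106.60405135]
[[161 162 159 145 109  70  56  57  58  60  58  55  53  54  67  97]
 [162 162 159 145 112  74  56  57  60  60  57  54  52  57  76 112]
 [163 163 159 147 115  77  60  58  60  59  59  55  53  60  90 126]
 [162 162 161 149 118  81  61  58  59  60  58  54  55  68 105 140]
 [163 163 161 151 124  85  62  60  57  58  59  56  56  79 118 147]
 [163 163 162 154 131  91  62  60  59  61  56  55  63  92 130 152]
 [163 163 161 156 138  99  66  60  61  60  57  57  68 105 140 156]
 [162 163 162 158 140 102  66  62  60  58  57  58  71 111 143 155]
 [163 163 162 158 142 104  67  62  62  62  56  58  77 111 138 149]
 [164 163 162 158 140 100  67  63  62  61  55  61  86 120 139 144]
 [163 163 162 155 133  95  64  61  61  61  57  66 102 138 152 148]
 [164 163 161 154 130  92  65  62  64  59  57  70 114 148 161 155]
 [166 164 162 153 127  90  63  63  63  61  57  73 115 151 162 159]
 [165 165 163 152 124  87  67  64  63  60  60  75 116 151 162 162]
 [166 166 163 152 125  93  77  73  69  65  66  80 119 152 163 165]
 [165 166 164 157 138 118 1
[... 2409 characters left out ...]
33  59  92
  123 144 152 153 154 154 155 155]
 [ 97  95  92  90  90  90  90  89  84  68  43  24  18  20  20  27  52  90
  125 145 152 154 154 154 155 155]
 [115 109 102  98  97  97  96  94  88  74  50  27  18  16  19  24  43  81
  117 141 150 154 154 154 154 154]
 [134 129 121 115 115 115 113 109  99  85  63  37  21  18  18  20  32  61
   96 125 143 151 153 154 154 153]
 [145 142 138 136 135 135 134 129 120 108  86  56  28  18  17  18  22  39
   69 102 128 144 151 153 154 154]
 [148 147 146 146 147 147 146 144 140 132 113  79  42  21  19  18  18  24
   44  74 107 134 148 152 154 154]
 [149 150 149 150 149 149 150 150 149 144 130 100  59  28  17  17  17  18
   26  48  83 118 140 151 153 154]]
```

The visible fingertip ends about 26 mm short of the nominal TCP, and two pictures agree on that. I'll aim the real tip 7–10 mm under the lip, right of its middle so the gripper's right end stays outside the caddy, and plan the arc from there.

```bash
cat > arc.py <<'E'
from ik import *
OFF=.026*np.array([.766*np.cos(np.radians(30)),.766*np.sin(np.radians(30)),-.643])
def c(l):cart([tuple((np.array(p)+OFF).round(4)) for p in l])
def tip(th,r,v=-.025,g=.010):
    t=np.radians(th);return (-r*np.cos(t)-g*np.sin(t),v,.0905+r*np.sin(t)-g*np.cos(t))
E
python3 -c "
from arc import *
c([(-.18,-.03,.061),(-.144,-.025,.061)]+[tip(t,r) for t,r in((5,.14),(15,.14),(30,.138),(45,.136),(60,.132),(75,.126),(90,.12),(100,.12),(106,.12))])"
```

```text
t 14.35 uvz [-0.1683  0.0027  0.0567] j [-30.9  20.2 -27.  -84.1 -35.   28.1] F [-0.5 -0.2  0.6]
(np.float64(-0.1628), np.float64(-0.02), np.float64(0.0443)) [ 0.068 -0.113  0.015] [ 0.  0. -0.] [-34.  23. -26. -84. -37.  30.] 0.0
(np.float64(-0.1268), np.float64(-0.015), np.float64(0.0443)) [-0.04  -0.181  0.144] [ 0.  0. -0.] [-31.  24. -22. -82. -35.  26.] 0.0
(np.float64(-0.1231), np.float64(-0.015), np.float64(0.076)) [-0.172 -0.19   0.055] [ 0.  0. -0.] [-28.  21. -21. -77. -34.  17.] 0.0
(np.float64(-0.1206), np.float64(-0.015), np.float64(0.1004)) [-0.272 -0.196 -0.015] [ 0.  0. -0.] [-27.  18. -20. -73. -34.  11.] 0.0
(np.float64(-0.1073), np.float64(-0.015), np.float64(0.1341)) [-0.438 -0.229 -0.079] [ 0.  0. -0.] [-24.  16. -17. -66. -33.   1.] 0.0
(np.float64(-0.086), np.float64(-0.015), np.float64(0.1629)) [-0.608 -0.282 -0.101] [ 0.  0. -0.] [-22.  15. -14. -60. -33.  -7.] 0.0
(np.float64(-0.0574), np.float64(-0.015), np.float64(0.1831)) [-0.765 -0.353 -0.071] [ 0.  0. -0.] [-20.  15. -11. -56. -34. -13.] 0.0
(np.float64(-0.025), np.float64(-0.015), np.float64(0.1929)) [-0.893 -0.434  0.005] [ 0.  0. -0.] [-19.  17.  -7. -53. -34. -17.] 0.0
(np.float64(0.0072), np.float64(-0.015), np.float64(0.1938)) [-0.986 -0.514  0.109] [ 0.  0. -0.] [-18.  20.  -3. -52. -34. -19.] 0.0
(np.float64(0.0282), np.float64(-0.015), np.float64(0.1937)) [-1.044 -0.567  0.179] [ 0.  0. -0.] [-18.  22.  -1. -51. -34. -21.] 0.0
(np.float64(0.0407), np.float64(-0.015), np.float64(0.1919)) [-1.072 -0.598  0.226] [ 0.  0. -0.] [-17.  23.   1. -50. -34. -21.] 0.0
```

{"op": "servo_tool", "data": {"series": [[[0.03,-0.05,0],[0,0,0],0],[[0.065,-0.11,0.015],[0,0,0],0],[[0.065,-0.115,0.02],[0,0,0],0],[[0.03,-0.14,0.06],[0,0,0],0],[[0,-0.16,0.1],[0,0,0],0],[[-0.04,-0.18,0.145],[0,0,0],0],[[-0.04,-0.18,0.145],[0,0,0],0],[[-0.04,-0.18,0.145],[0,0,0],0]]}}

```text
time_s: 15.35
tcp_pos: [0.5867, -0.1519, 0.0426]
eef_rot: [[-0.617, -0.291, 0.732], [-0.183, 0.957, 0.225], [-0.766, 0.005, -0.643]]
force: [-0.2, 0.8, -0.2]
finger_gap: 0.0005
grip_force: 0.0
```

```bash
python3 -c "
from arc import *
c([tip(t,r) for t,r in((5,.14),(15,.14),(22,.139))])
cv2.imwrite('pics/t4.png',cv2.resize(capture('top')[150:290,240:420],None,fx=4,fy=4))"
```

```text
t 15.35 uvz [-0.129  -0.0159  0.0426] j [-31.1  24.4 -22.1 -82.8 -35.1  26.6] F [-0.2  0.8 -0.2]
(np.float64(-0.1231), np.float64(-0.015), np.float64(0.076)) [-0.146 -0.01  -0.086] [ 0.   -0.   -0.01] [-28.  21. -21. -77. -34.  17.] 0.0
(np.float64(-0.1206), np.float64(-0.015), np.float64(0.1004)) [-0.247 -0.016 -0.156] [ 0.   -0.   -0.01] [-27.  18. -20. -73. -34.  11.] 0.0
(np.float64(-0.1154), np.float64(-0.015), np.float64(0.1166)) [-0.323 -0.029 -0.191] [ 0.   -0.   -0.01] [-25.  17. -19. -69. -33.   6.] 0.0
```

View pics/t4.png

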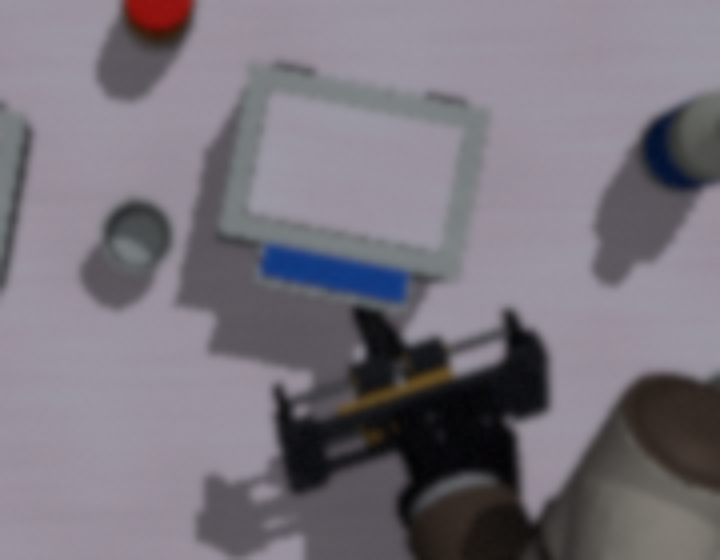

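The fingertip at (358,308) is just reaching the lip edge, which is about row 300 there. I'll move 12 mm deeper and start lifting gently.

{"op": "servo_tool", "data": {"series": [[[-0.01,-0.01,0.013],[0,0,0],0],[[-0.022,-0.02,0.026],[0,0,0],0],[[-0.034,-0.03,0.04],[0,0,0],0],[[-0.034,-0.03,0.04],[0,0,0],0],[[-0.05,-0.03,0.025],[0,0,0],0],[[-0.07,-0.03,0.01],[0,0,0],0],[[-0.09,-0.03,-0.008],[0,0,0],0],[[-0.11,-0.03,-0.024],[0,0,0],0]]}}

```text
time_s: 16.4
tcp_pos: [0.5986, -0.155, 0.0631]
eef_rot: [[-0.616, -0.29, 0.732], [-0.183, 0.957, 0.225], [-0.766, 0.005, -0.643]]
force: [-2.7, 1.0, -1.1]
finger_gap: 0.0004
grip_force: 1.5
```

```bash
python3 -c "
from arc import *
c([tip(t,r) for t,r in((15,.138),(30,.136),(45,.132),(60,.13),(75,.125),(90,.12),(100,.12),(108,.12))])
t=capture('top');cv2.imwrite('pics/t5.png',cv2.resize(t[150:290,240:420],None,fx=4,fy=4));print(pad(t,'top',(105,120,60),(130,255,255),(290,180,360,240),.0985))"
```

```text
t 16.4 uvz [-0.1167 -0.0162  0.0631] j [-29.1  22.6 -20.3 -78.8 -34.3  19.9] F [-2.7  1.  -1.1]
(np.float64(-0.1186), np.float64(-0.015), np.float64(0.0998)) [-0.137  0.01  -0.121] [ 0.   -0.   -0.01] [-27.  18. -20. -73. -34.  11.] 0.0
(np.float64(-0.1055), np.float64(-0.015), np.float64(0.1331)) [-0.302 -0.021 -0.185] [ 0.   -0.   -0.01] [-24.  16. -17. -66. -33.   1.] 0.0
(np.float64(-0.0832), np.float64(-0.015), np.float64(0.16)) [-0.467 -0.076 -0.198] [ 0.   -0.   -0.01] [-22.  15. -14. -61. -33.  -6.] 0.0
(np.float64(-0.0564), np.float64(-0.015), np.float64(0.1814)) [-0.624 -0.143 -0.178] [ 0.   -0.   -0.01] [-20.  16. -11. -56. -34. -13.] 0.0
(np.float64(-0.0248), np.float64(-0.015), np.float64(0.1919)) [-0.752 -0.221 -0.107] [ 0.   -0.   -0.01] [-19.  17.  -7. -53. -34. -17.] 0.0
(np.float64(0.0072), np.float64(-0.015), np.float64(0.1938)) [-0.849 -0.301 -0.007] [ 0.   -0.   -0.01] [-18.  20.  -3. -52. -34. -19.] 0.0
(np.float64(0.0282), np.float64(-0.015), np.float64(0.1937)) [-0.907 -0.353  0.063] [ 0.   -0.   -0.01] [-18.  22.  -1. -51. -34. -21.] 0.0
(np.float64(0.0448), np.float64(-0.015), np.float64(0.191)) [-0.943 -0.394  0.127] [ 0.   -0.   -0.01] [-17.  23.   1. -50. -34. -22.] 0.0
(((588.8006591796875, -137.84591674804688), (103.76512145996094, 21.569398880004883), 77.02898406982422), array([306, 210], dtype=int32), array([342, 223], dtype=int32))
```

View pics/t5.png

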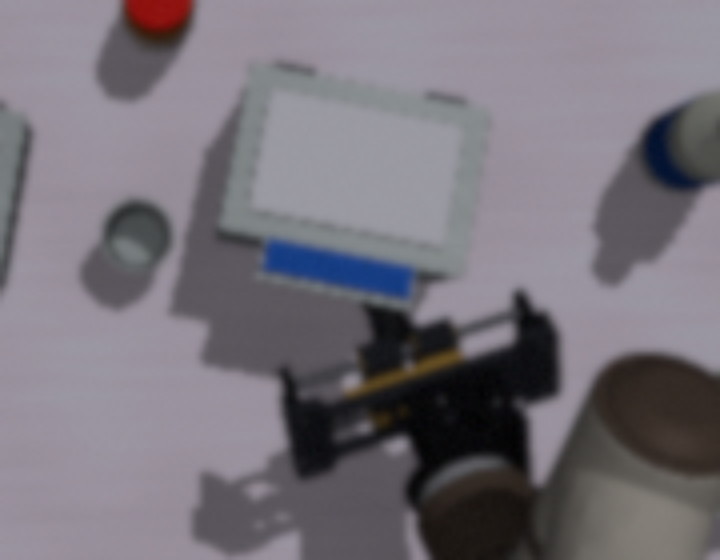

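The lid is lifting: the pad moved to (339,269) with changed shading, and the box's back corners are unchanged, so the caddy has stayed put. I'll continue along the arc.

{"op": "servo_tool", "data": {"series": [[[-0.05,0,-0.04],[0,0,0],0],[[-0.1,0,-0.08],[0,0,0],0],[[-0.15,0,-0.12],[0,0,0],0],[[-0.22,-0.01,-0.15],[0,0,0],0],[[-0.3,-0.02,-0.18],[0,0,0],0],[[-0.38,-0.05,-0.195],[0,0,0],0],[[-0.46,-0.075,-0.2],[0,0,0],0],[[-0.46,-0.075,-0.2],[0,0,0],0]]}}

```text
time_s: 17.45
tcp_pos: [0.6324, -0.1618, 0.1612]
eef_rot: [[-0.613, -0.29, 0.735], [-0.185, 0.957, 0.224], [-0.768, 0.002, -0.64]]
force: [-1.1, 0.5, -0.6]
finger_gap: 0.0006
grip_force: 0.4
```

```bash
python3 -c "
from arc import *
c([tip(t,r) for t,r in((60,.13),(75,.125),(90,.12),(100,.12),(108,.12))])
for n,b in(('top',(290,120,370,240)),('scene',(190,120,290,260))):
  print(n,pad(capture(n),n,(105,120,50),(130,255,255),b,.0985)[1:])
t=capture('scene');cv2.imwrite('pics/s6.png',cv2.resize(t[110:290,140:340],None,fx=3,fy=3))"
```

```text
t 17.45 uvz [-0.0823 -0.0151  0.1612] j [-21.9  15.  -14.4 -61.3 -33.4  -6.1] F [-1.1  0.5 -0.6]
(np.float64(-0.0564), np.float64(-0.015), np.float64(0.1814)) [-0.15  -0.064  0.022] [-0.    0.01 -0.01] [-20.  16. -11. -56. -34. -13.] 0.0
(np.float64(-0.0248), np.float64(-0.015), np.float64(0.1919)) [-0.278 -0.142  0.093] [-0.    0.01 -0.01] [-19.  17.  -7. -53. -34. -17.] 0.0
(np.float64(0.0072), np.float64(-0.015), np.float64(0.1938)) [-0.374 -0.222  0.194] [-0.    0.01 -0.01] [-18.  20.  -3. -52. -34. -19.] 0.0
(np.float64(0.0282), np.float64(-0.015), np.float64(0.1937)) [-0.432 -0.274  0.264] [-0.    0.01 -0.01] [-18.  22.  -1. -51. -34. -21.] 0.0
(np.float64(0.0448), np.float64(-0.015), np.float64(0.191)) [-0.468 -0.316  0.328] [-0.    0.01 -0.01] [-17.  23.   1. -50. -34. -22.] 0.0
top (array([311, 193], dtype=int32), array([350, 204], dtype=int32))
scene (array([209, 181], dtype=int32), array([246, 189], dtype=int32))
```

The pad has climbed to rows 193–204 in the top view and contact is still light, so I'll push over the top.

{"op": "servo_tool", "data": {"series": [[[-0.07,-0.03,0.01],[0,0,0],0],[[-0.15,-0.065,0.02],[0,0,0],0],[[-0.22,-0.1,0.06],[0,0,0],0],[[-0.28,-0.14,0.095],[0,0,0],0],[[-0.33,-0.18,0.145],[0,0,0],0],[[-0.375,-0.22,0.195],[0,0,0],0],[[-0.43,-0.275,0.265],[0,0,0],0],[[-0.47,-0.315,0.33],[0,0,0],0]]}}

```text
time_s: 18.6
tcp_pos: [0.7561, -0.1904, 0.1875]
eef_rot: [[-0.617, -0.29, 0.732], [-0.183, 0.957, 0.225], [-0.766, 0.005, -0.643]]
force: [0.1, 0.2, -0.0]
finger_gap: 0.0007
grip_force: 0.0
```

```bash
python3 -c "
from arc import *
c([tip(t,r) for t,r in((108,.12),(75,.15))]+[(-.1,-.03,.24)])
for n,b in(('top',(290,100,380,240)),('scene',(190,100,290,280))):
  try:print(n,pad(capture(n),n,(105,120,50),(130,255,255),b,.0985)[1:])
  except Exception as e:print(n,'none')
t=capture('scene');cv2.imwrite('pics/s7.png',cv2.resize(t[110:290,140:340],None,fx=3,fy=3))"
```

```text
t 18.6 uvz [ 0.0447 -0.0152  0.1875] j [-17.5  23.2   0.8 -50.8 -34.1 -21.1] F [ 0.1  0.2 -0. ]
(np.float64(0.0448), np.float64(-0.015), np.float64(0.191)) [-0.014  0.001 -0.011] [ 0.   -0.   -0.01] [-17.  23.   1. -50. -34. -22.] 0.0
(np.float64(-0.0312), np.float64(-0.015), np.float64(0.2161)) [ 0.102  0.19  -0.343] [ 0.   -0.   -0.01] [-18.  15.  -7. -51. -35. -21.] 0.0
(np.float64(-0.0828), np.float64(-0.02), np.float64(0.2233)) [ 0.227  0.297 -0.547] [ 0.   -0.   -0.01] [-20.  10. -12. -52. -36. -19.] 0.0
top (array([313, 100], dtype=int32), array([379, 120], dtype=int32))
scene (array([190, 203], dtype=int32), array([231, 210], dtype=int32))
```

Contact is gone, so the lid has gone over. I'll retreat up and back.

{"op": "servo_tool", "data": {"series": [[[0.01,0.03,-0.06],[0,0,0],0],[[0.04,0.08,-0.16],[0,0,0],0],[[0.09,0.15,-0.28],[0,0,0],0],[[0.15,0.21,-0.4],[0,0,0],0],[[0.22,0.3,-0.55],[0,0,0],0],[[0.27,0.36,-0.68],[0,0,0],0],[[0.3,0.4,-0.78],[0,0,0],0],[[0.3,0.4,-0.78],[0,0,0],0]]}}

```text
time_s: 19.75
tcp_pos: [0.5788, -0.1593, 0.2448]
eef_rot: [[-0.614, -0.289, 0.734], [-0.184, 0.957, 0.223], [-0.767, 0.002, -0.641]]
force: [0.2, -0.5, 0.5]
finger_gap: 0.0004
grip_force: 0.0
```

```bash
python3 -c "
from arc import *
s=telemetry.get_state();print(s['time_s'],s['tcp_pos'],s['force'])
a=capture('scene')[110:310,120:420];b=capture('top')[130:260,170:440]
cv2.imwrite('pics/f.png',np.hstack([cv2.resize(a,(400,267)),cv2.resize(b,(400,267))]))
t0=cv2.imread('pics/t0.png');t1=capture('top')
for im in(t0,t1):print(pad(im,'top',(45,80,30),(90,255,255),(180,200,240,240),.0985)[0])"
```

```text
19.75 [ 0.57882809 -0.15929862  0.24484544] [ 0.16363526 -0.50367905  0.49892151]
((587.2001953125, 190.7104949951172), (102.59642028808594, 23.120769500732422), 79.29254913330078)
((587.4244384765625, 190.66810607910156), (102.59642028808594, 22.66436195373535), 79.29254913330078)
```

View pics/f.png

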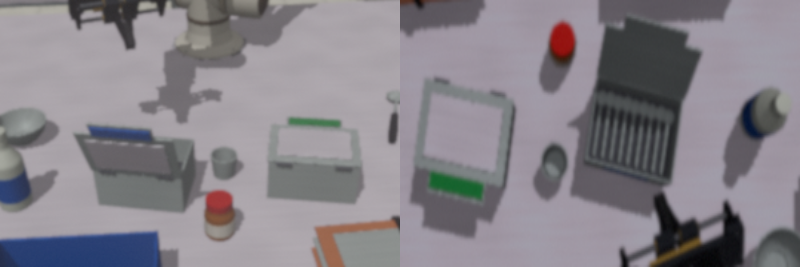

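The final picture shows the blue lid lying back on its stop with the spoons exposed. The green caddy is shut and unmoved, the bystanders are in place, and the arm is clear.

```bash
python3 -c "
from workcell import env
print(env.sign_off())"
```

```text
the job is handed in; nothing more can be done
None
```

The blue caddy's lid was pushed up from under its lip, tipped over onto its stop and stays open; in the last pictures the green caddy is shut and unmoved and everything else looks in place, and the job was handed in at about 20 s.

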